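Stirring rod from the tool rack into the large beaker

ROBOT

A 6-joint arm with a two-finger parallel gripper is mounted at the origin on a cart in front of the work surface, level with it; the furniture and walls round the work are solid. World frame = base frame: x ahead of the robot, y to its left, z up, the work surface at z = 0. Lengths are in mm, angles in rad, forces in N, time in s.
With the tool pointing down it reaches from about 300 to 1000 mm from the base axis. Payload 5.1 kg.
Tool frame: the origin (TCP) lies at the very end of the fingers, on their centre line; the grasp point (between the pads) lies r.grip_point_offset behind it (r.grip_point_offset is the distance from the TCP to the grasp point, in mm); z points along the fingers, x is the direction in which the jaws open and shut, and the axes are right-handed (so a half turn about z gives the same grasp; the last joint's range is limited). The gripper opens to 95 mm and grips with 3 to 60 N. Pads are 20 mm wide; open, the fingers measure 119 mm over their backs; the gripper's body (75 mm by 180 mm) begins 59 mm behind the grasp point.
Start: joints at [1.183, 0.124, 1.65, -0, 1.367, -0.083], TCP at [195.087, 620.02, 180.356] pointing down, gripper open.
Joint ranges: [-2.61, 2.61], [-1.02, 2.33], [0.03, 2.71], [-1.35, 4.49], [0.32, 2.68], [-2.91, 2.91]. Speed limits (rad/s): [2.57, 2.57, 3.14, 3.14, 3.14, 3.14].

INTERFACE

Orientations are given as a rotation vector (axis times angle).
In Python, from bench import r gives the robot as it stands.
- The arm moves only by the tool arm_command, never from a script. Its argument "moves" is a list of rows, each a list of 2 entries, a list of its own where there are three numbers: the shift along the tool's x, y, z normalised to -1 to 1, where 1 is 120 mm, then the turn about the tool's z normalised to -1 to 1, where 1 is 60 degrees. A call has 1 to 10 rows; each row is the pose to reach, as a shift and turn from the pose measured when the call began, along the tool's axes at that moment; what a row does not reach only later rows make up. A row lasts 1/8 s, in which the tool goes at most 62.5 mm and 10.7 degrees, less where a joint would pass 70% of its speed; a pose out of reach is approached as far as the arm can. A call with a number of a shift or a turn outside -1 to 1 is refused whole. A call with a gripper value outside its range is refused whole. "fingers" is the opening, from -1 (shut) to 1 (fully open), so that 0 is half open, set as the call begins (left out, the last holds). The fingers move at their own pace and stop on an object; "newtons" is the grip in N (left out, the last holds). Time passes only in rows, so rows that repeat a pose let the fingers close. It gives the time, the measured TCP pose, the force and the opening at its end, in the units of the state.
- r.observe(): the state, without advancing time (a new reading comes with each control period).
- r.camera(name): name is "scene" or "top" or "wrist"; returns the picture (400x640x3 uint8, blue, green, red); there is no depth.
- r.camera_params(name): a dict with "mtx" (3x3 intrinsics, pixels), "dist_coeffs" ([k1, k2, p1, p2, k3] as OpenCV has them; the pictures are not rectified), "view" (4x4, takes a point from world to camera coordinates); the wrist camera has in their place "mount" (4x4, takes a point from camera to tool coordinates, whose origin is the TCP and whose axes are the tool frame's). Camera axes: x right, y down, z forward; pixel columns grow to the right and rows downward; lengths in mm; the calibration is good to about 2 mm. A picture is of the moment at which its call begins: read the wrist's pose just before it. camera_params takes no time and is no camera call.
- r.close_job(): hands the job in, once; it reports no verdict.
The state is a dict: "clock": time; "q": joint angles; "joint_velocities": joint speeds; "joint_torque": joint torques, N m; "tcp_pos": TCP position; "eef_rot": TCP orientation; "wrist_force": force on the tool from outside, world axes, zero at the start; "ft_torque": the same for the moment, N m; "grip_width": finger opening in mm.
Only numpy, scipy, OpenCV 4.12 (cv2) and the standard library are available. Lean on these libraries where they do the work, as an engineer would, in place of code of your own. Each camera call takes 0.05 s, during which the arm holds its last target.

TASK

Pull the stirring rod with the round knob out of the tool rack and stand it in the larger of the two glass beakers, lowering it until its foot is at or just above the bottom before you let go. Leave the other two tools standing in the rack, and the beaker upright where it is.

Things in the scene. Friction and masses are not known exactly. Their poses are not given: they have to be found in the camera images.
- knob_rod: Steel stirring rod, 192 mm long, 60 g, upright in one of three holes of a fixed pale wooden rack (rack top 80 mm above the bench). Shaft 10 mm thick; round grey sleeve 14 mm thick, 138 to 172 mm above the foot (grip here); ball knob on top, 22 mm thick, centre 181 mm above the foot. Origin: centre of the foot, 10 mm above the bench at the start; z runs up the shaft. Which hole is whose varies.
- beaker_large: Glass beaker, the larger of two on the bench: 86 mm wide (93 mm over the spout), 111 mm high, loose, about 160 g. Clear width inside about 60 mm, walls upright, inner floor 3 mm above the origin. Origin: centre of the underside, z up; its yaw does not matter. (The other beaker is 74 mm wide and 96 mm high.)
- bar_rod: Shorter tool with a level steel crossbar on top, 44 mm long and 10 mm thick, making a T; 130 mm long. Shaft and sleeve as thick as the knob rod's. Stands in another hole of the rack and stays there. Origin: centre of the foot, z up the shaft. The rack is 64 x 200 mm; its three 13 mm holes lie in a row, 65 mm apart.
- blade_rod: Shorter tool with a flat upright steel blade on top, 26 mm wide, 4 mm thick; 132 mm long. Shaft and sleeve as thick as the knob rod's. Stands in another hole of the rack and stays there. Origin: centre of the foot, z up the shaft. The row of holes runs through the three feet, within 0.4 rad of the world y axis.

How it is judged:
By the outcome, as a careful person would: the job done as asked, in the order asked, and still so for the second after the job is handed in, with the robot touching nothing.
It also fails if it takes over 48 s, if anything falls off the work surface, if the arm or the gripper's body presses on something with over 40 N, if the wrist force passes 120 N, or if a joint passes its speed limit or range.

## Working session

There is one attempt and no reset: what is moved stays moved. The work goes in short steps, Python scripts to look and compute and a tool call to move; the robot and the scene stay as the last step left them, time stands still between calls to the robot, and variables do not carry over. Pictures are saved under pics/ and viewed, and the job is handed in when it is done.

Besides the shell and the picture viewer there is one more tool, called after "Call:" as name(argument=value, ...) on one line, values as JSON. arm_command: Moves the arm, as the interface text tells. Scaled input: -1 to 1 covers 120 mm each way for a shift and 60 degrees each way for a turn. Its arguments: {"type":"object","properties":{"moves":{"type":"array"},"fingers":{"type":"number"},"newtons":{"type":"number"}},"required":["moves"]}

```bash
mkdir -p pics; ls
python3 - <<'E'
from bench import r
import cv2,numpy as np
s=r.observe();print({k:np.round(v,3) for k,v in s.items()}, r.grip_point_offset)
for n in ("scene","top","wrist"):
    cv2.imwrite(f"pics/{n}0.png",r.camera(n)); p=r.camera_params(n); print(n,{k:np.round(v,4).tolist() for k,v in p.items()})
E
```

```text
pics
{'clock': np.float64(0.0), 'q': array([ 1.183,  0.124,  1.652,  0.   ,  1.368, -0.083]), 'joint_velocities': array([-0.001, -0.001,  0.   , -0.002, -0.   ,  0.   ]), 'joint_torque': array([ 1.0000e-03, -4.1759e+01, -3.5993e+01,  7.8000e-02,  4.9000e-02,
       -0.0000e+00]), 'tcp_pos': array([194.823, 619.385, 179.12 ]), 'eef_rot': array([ 2.532,  1.858, -0.003]), 'wrist_force': array([ 0.472, -0.821, -0.379]), 'ft_torque': array([-0.015, -0.011, -0.028]), 'grip_width': np.float64(95.291)} 18.8
scene {'mtx': [[403.125, 0.0, 314.1447], [0.0, 403.125, 201.2805], [0.0, 0.0, 1.0]], 'dist_coeffs': [-0.0519, 0.0, 0.0, 0.0, 0.0], 'view': [[-0.5903, -0.807, -0.0177, 403.6604], [-0.4532, 0.3495, -0.82, 261.3072], [0.668, -0.476, -0.572, 557.8318], [0.0, 0.0, 0.0, 1.0]]}
top {'mtx': [[399.9728, 0.0, 320.7532], [0.0, 399.9728, 202.8195], [0.0, 0.0, 1.0]], 'dist_coeffs': [-0.0192, 0.0, 0.0, 0.0, 0.0], 'view': [[0.0242, -0.999, -0.0372, 102.3597], [-0.9975, -0.0216, -0.068, 564.3751], [0.0671, 0.0388, -0.997, 843.8718], [0.0, 0.0, 0.0, 1.0]]}
wrist {'mtx': [[328.1099, 0.0, 318.0079], [0.0, 328.1099, 202.0575], [0.0, 0.0, 1.0]], 'dist_coeffs': [-0.0622, 0.0, 0.0, 0.0, 0.0], 'mount': [[1.0, 0.0008, 0.0006, 0.8021], [-0.0009, 0.9609, 0.2769, -78.5932], [-0.0004, -0.2769, 0.9609, -204.8131], [0.0, 0.0, 0.0, 1.0]]}
```

View pics/scene0.png

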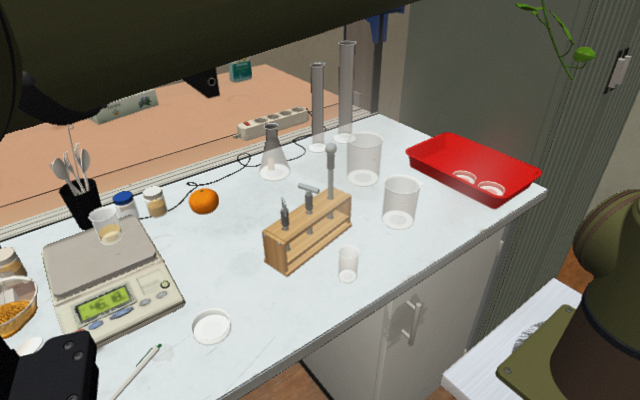

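View pics/top0.png

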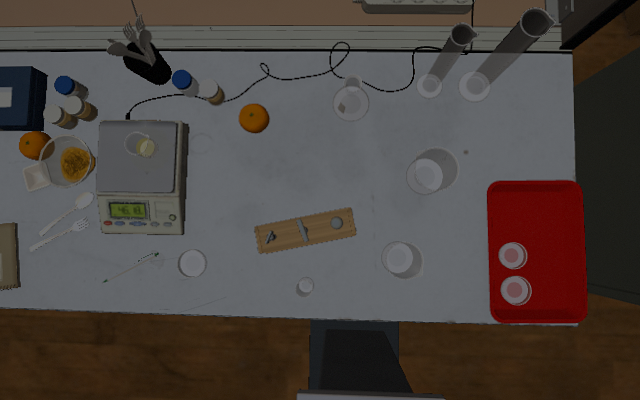

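View pics/wrist0.png

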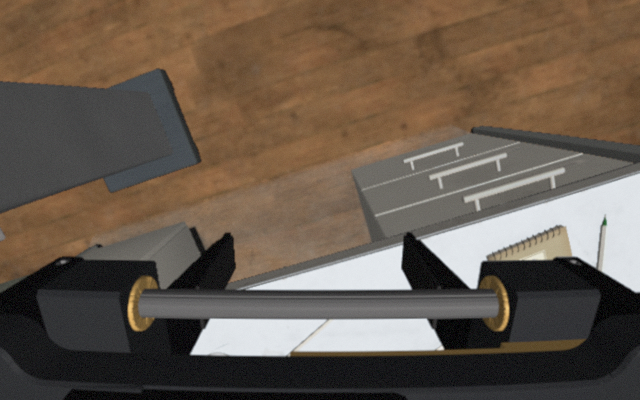

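The scene view shows the knob rod at the near-right hole (knob about (331,149)). The two beakers are at about (364,160) and (400,202). The top view puts the knob at about (336,222) and the beaker floors at about (428,175) and (400,258). I'll zoom in for detail.

Run:
```python
import cv2,numpy as np
a=cv2.imread('pics/top0.png')[130:290,240:480]; b=cv2.imread('pics/scene0.png')[120:280,250:450]
cv2.imwrite('pics/top_z.png',cv2.resize(cv2.convertScaleAbs(a,alpha=1.3),None,fx=3.3,fy=3.3,interpolation=cv2.INTER_CUBIC))
cv2.imwrite('pics/scene_z.png',cv2.resize(b,None,fx=3.7,fy=3.7,interpolation=cv2.INTER_CUBIC))
```

```text
(no output)
```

View pics/top_z.png

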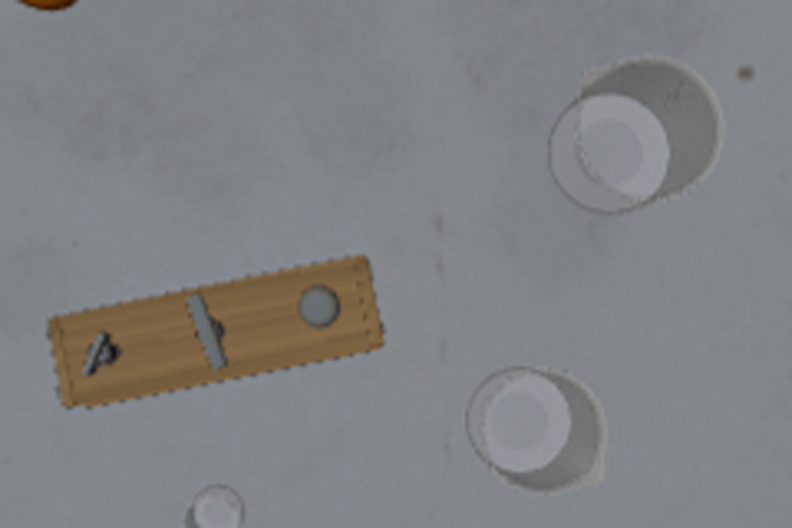

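View pics/scene_z.png

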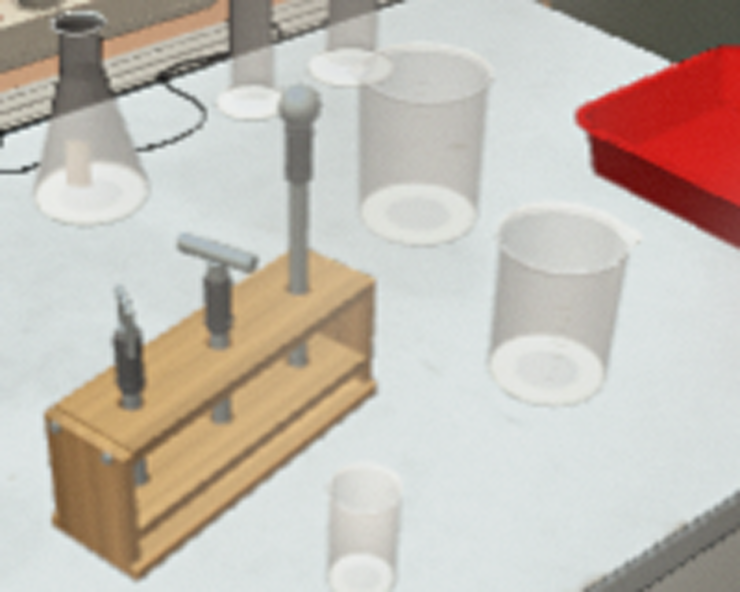

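```bash
cat > h.py <<'E'
import cv2,numpy as np
from scipy.spatial.transform import Rotation as R
from bench import r
def ray(n,uv):
    p=r.camera_params(n); u=cv2.undistortPoints(np.array([[uv]],float),np.array(p['mtx']),np.array(p['dist_coeffs']))[0,0]
    V=np.array(p['view']); d=V[:3,:3].T@np.array([u[0],u[1],1]); o=-V[:3,:3].T@V[:3,3]; return o,d
def plane(n,uv,z):
    o,d=ray(n,uv); return o+d*(z-o[2])/d[2]
def two(uv1,uv2):
    (o1,d1),(o2,d2)=ray('top',uv1),ray('scene',uv2)
    A=np.array([d1,-d2]).T; t=np.linalg.lstsq(A,o2-o1,rcond=None)[0]
    a,b=o1+t[0]*d1,o2+t[1]*d2; return (a+b)/2,np.linalg.norm(a-b)
def proj(n,P):
    p=r.camera_params(n);V=np.array(p['view'])
    return cv2.projectPoints(np.atleast_2d(P).astype(float),V[:3,:3],V[:3,3],np.array(p['mtx']),np.array(p['dist_coeffs']))[0][:,0]
E
python3 - <<'E'
from h import *
np.set_printoptions(precision=1,suppress=True)
T=lambda x,y:((x+.5)/3.3-.5+240,(y+.5)/3.3-.5+130)
S=lambda x,y:((x+.5)/3.7-.5+250,(y+.5)/3.7-.5+120)
print('knob',plane('top',T(319.5,306),191),plane('scene',S(300,104),191),two(T(319.5,306),S(300,104)))
print('far base',plane('top',T(609,154),0),'w',plane('top',T(549,154),0)-plane('top',T(669,154),0),'rim',plane('top',T(648,130),111), 'rimw',plane('top',T(575,130),111)-plane('top',T(722,130),111))
print('far scene base',plane('scene',S(419,213),2),'w',plane('scene',S(361,213),2)-plane('scene',S(478,213),2), 'rim',plane('scene',S(424,74),111))
print('near base',plane('top',T(519,420),0),'scene',plane('scene',S(548,369),2),'w',np.linalg.norm(plane('scene',S(488,369),2)-plane('scene',S(607,369),2)))
for n,c in (('T bar',(205,331)),('bl',(96,353))): print(n,plane('top',T(*c),135))
# bar ends, shaft at rack top (scene)
for n,c in (('knob',(298,290)),('bar',(219,345)),('blade',(131,405))): print(n,plane('scene',S(*c),80))
print('bar ends',plane('top',T(194,297),135),plane('top',T(219,366),135),'blade',plane('top',T(106,335),140),plane('top',T(88,374),140))
print('head tops',two(T(205,331),S(217,251)))
E
```

```text
knob [517.2  80.7 191. ] [514.6  81.2 191. ] (array([516.8,  80.2, 189.8]), np.float64(1.1901490089811315))
far base [ 626.9 -110.9    0. ] w [-1.6 79.7  0. ] rim [ 626.  -109.3  111. ] rimw [-1.7 85.4  0. ]
far scene base [ 623.6 -109.7    2. ] w [49.2 63.5  0. ] rim [ 619.8 -103.3  111. ]
near base [448.6 -53.1   0. ] scene [445.5 -52.1   2. ] w 70.2135597116762
T bar [502.5 145.2 135. ]
bl [488.6 206.9 135. ]
knob [511.4  84.3  80. ]
bar [496.7 147.8  80. ]
blade [482.7 211.1  80. ]
bar ends [521.7 152.  135. ] [483.  136.7 135. ] blade [498.9 200.7 140. ] [476.7 210.3 140. ]
head tops (array([502. , 144.6, 134.1]), np.float64(1.6808628879302776))
```

```bash
cat >> h.py <<'E'
def go(target):
    s=r.observe(); M=R.from_rotvec(s['eef_rot']).as_matrix()
    d=M.T@(np.array(target)-s['tcp_pos']); print('mm',d.round(1),'units',(d/120).round(3)); return d
E
python3 - <<'E'
from h import *
s=r.observe();print(R.from_rotvec(s['eef_rot']).as_matrix().round(3)); go([516.5,80.5,260])
E
```

```text
[[ 0.3    0.954 -0.001]
 [ 0.954 -0.3   -0.002]
 [-0.002 -0.    -1.   ]]
mm [-417.8  468.5  -80. ] units [-3.481  3.904 -0.667]
```

Call:
arm_command(moves=[[[0,0,-0.4],0],[[-0.3,0.33,-0.75],0],[[-0.6,0.66,-0.75],0],[[-0.87,0.97,-0.75],0],[[-0.87,0.97,-0.75],0]], fingers=1)

```text
clock: 0.78
tcp_pos: [276.0, 483.1, 269.8]
eef_rot: [2.536, 1.853, -0.001]
wrist_force: [-0.9, 0.6, -0.5]
grip_width: 94.8
```

Call:
arm_command(moves=[[[-0.4,0.45,0],0],[[-0.87,0.97,0],0],[[-0.87,0.97,0],0],[[-0.87,0.97,0],0]])

```text
clock: 1.27
tcp_pos: [355.7, 347.6, 269.7]
eef_rot: [2.539, 1.85, -0.001]
wrist_force: [-0.7, -0.4, -0.6]
grip_width: 95.4
```

Call:
arm_command(moves=[[[-0.4,0.45,0],0],[[-0.87,0.97,0],0],[[-0.87,0.97,0],0],[[-0.87,0.97,0],0]])

```text
clock: 1.78
tcp_pos: [435.0, 212.8, 269.4]
eef_rot: [-2.54, -1.848, 0.002]
wrist_force: [-0.1, 0.5, 0.4]
grip_width: 95.2
```

Run:
```python
from h import *
s=r.observe();print(s['clock'],s['q'].round(3) if hasattr(s['q'],'round') else s['q']);cv2.imwrite('pics/w1.png',r.camera('wrist')); go([516.5,80.5,260])
```

```text
1.775 [ 0.344 -0.291  1.892 -0.     1.542 -0.914]
mm [-101.5  118.9    9.4] units [-0.846  0.991  0.078]
```

View pics/w1.png

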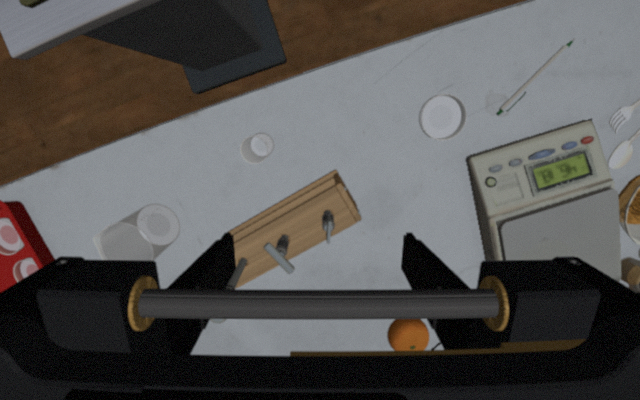

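Wrist view: the rack is at about (290,235), with the bar at (280,257) and the blade at (328,222). The knob is hidden behind the left finger. I'm carrying on to a point above the knob.

Call:
arm_command(moves=[[[-0.4,0.47,0],0],[[-0.8,0.93,0],0],[[-0.85,0.99,0],0],[[-0.85,0.99,0],0],[[-0.85,0.99,0],0]])

```text
clock: 2.45
tcp_pos: [515.8, 82.1, 269.2]
eef_rot: [-2.536, -1.852, 0.002]
wrist_force: [-0.6, -0.9, -0.2]
grip_width: 95.0
```

Run:
```python
from h import *
s=r.observe();cv2.imwrite('pics/w2.png',r.camera('wrist')); go([516.5,80.5,260])
p=r.camera_params('wrist'); m=np.array(p['mount']); M=R.from_rotvec(s['eef_rot']).as_matrix()
P=np.array([516.5,80.5,191]); t=M.T@(P-s['tcp_pos']); c=m[:3,:3].T@(t-m[:3,3])
print('pred px',cv2.projectPoints(c[None],np.zeros(3),np.zeros(3),np.array(p['mtx']),np.array(p['dist_coeffs']))[0], c)
print(s['tcp_pos'],M.round(4))
```

```text
mm [-1.3  1.2  9.3] units [-0.01   0.01   0.078]
pred px [[[315.48671236 200.22392131]]] [ -2.25974944  -1.64344417 294.08494303]
[515.84429263  82.05056641 269.23162339] [[ 3.045e-01  9.525e-01 -2.000e-03]
 [ 9.525e-01 -3.045e-01  6.000e-04]
 [-0.000e+00 -2.100e-03 -1.000e+00]]
```

View pics/w2.png

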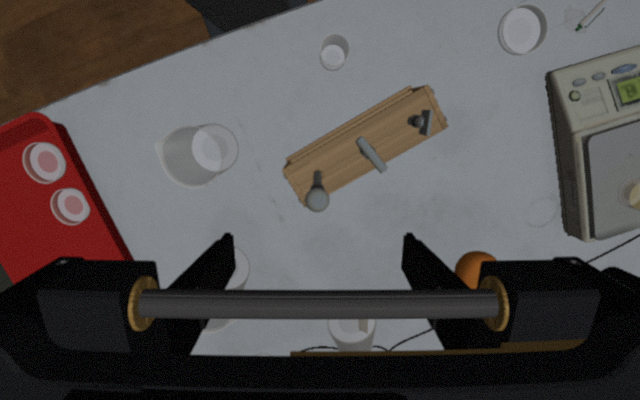

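The wrist view shows the knob at (317,200), against a prediction of (315.5,200), so they agree within about 1 mm. I'm descending so the fingertips reach z≈150, above the other tools' tops at about 142.

Call:
arm_command(moves=[[[-0.005,0.01,0.3],0],[[-0.005,0.01,0.6],0],[[-0.005,0.01,0.85],0],[[-0.005,0.01,0.98],0],[[-0.005,0.01,0.98],0],[[-0.005,0.01,0.98],0],[[-0.005,0.01,0.98],0]])

```text
clock: 3.38
tcp_pos: [517.5, 81.3, 153.5]
eef_rot: [2.537, 1.853, 0.002]
wrist_force: [-0.9, 0.2, 0.4]
grip_width: 94.9
```

Run:
```python
from h import *
s=r.observe();cv2.imwrite('pics/s3.png',r.camera('scene')[100:300,200:450].repeat(3,0).repeat(3,1)); go([516.5,80.5,150]);print(s['wrist_force'])
```

```text
mm [-1.  -0.6  3.2] units [-0.008 -0.005  0.027]
[-0.89948075  0.15787925  0.42344196]
```

View pics/s3.png

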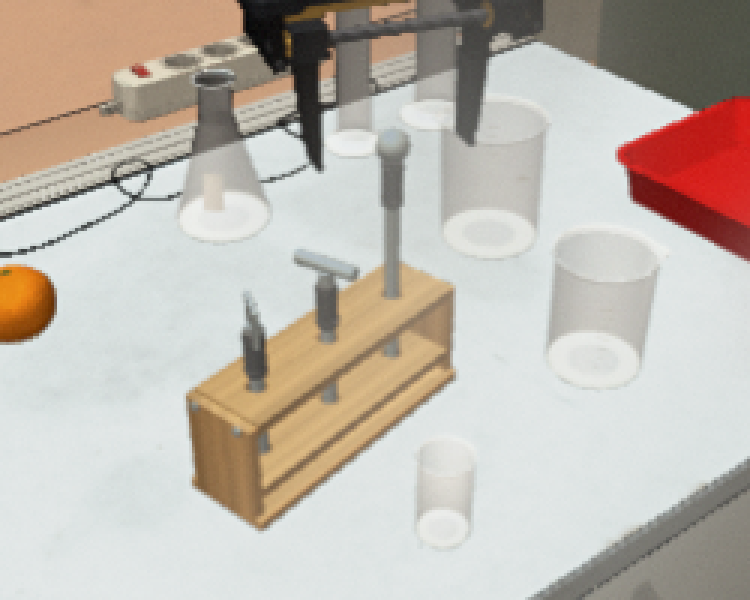

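The picture disagrees with the plan. The fingertips sit at about (320,168) and (470,143), level with the knob at (393,145), not with the bottom of the sleeve. I'll check this by projection.

Run:
```python
from h import *
s=r.observe();print(s['tcp_pos'],s['eef_rot'],s['joint_velocities'])
M=R.from_rotvec(s['eef_rot']).as_matrix()
P=[s['tcp_pos']+M@np.array(v) for v in ([0,0,0],[50,0,0],[-50,0,0])]
print(((proj('scene',P)-[200,100])*3).round())
print('knob', ((proj('scene',[[516.5,80.5,191],[516.5,80.5,148],[516.5,80.5,80]])-[200,100])*3).round())
im=r.camera('scene');cv2.imwrite('pics/s4.png',im[100:300,200:450].repeat(3,0).repeat(3,1))
t=r.camera('top');cv2.imwrite('pics/t4.png',t[130:290,240:480].repeat(3,0).repeat(3,1))
cv2.imwrite('pics/w4.png',r.camera('wrist'))
print('top tcp',(proj('top',P)-[240,130])*3)
```

```text
[517.40126396  81.24952848 153.21511881] [-2.53681586e+00 -1.85297222e+00 -1.48853266e-03] [-0.00288519  0.00300688  0.00717825 -0.00223667 -0.0015329   0.00135696]
[[389. 194.]
 [315. 208.]
 [461. 181.]]
knob [[391. 142.]
 [391. 202.]
 [390. 289.]]
top tcp [[288.337296   277.91303191]
 [210.74248526 251.12098645]
 [366.50585371 304.89525674]]
```

View pics/s4.png

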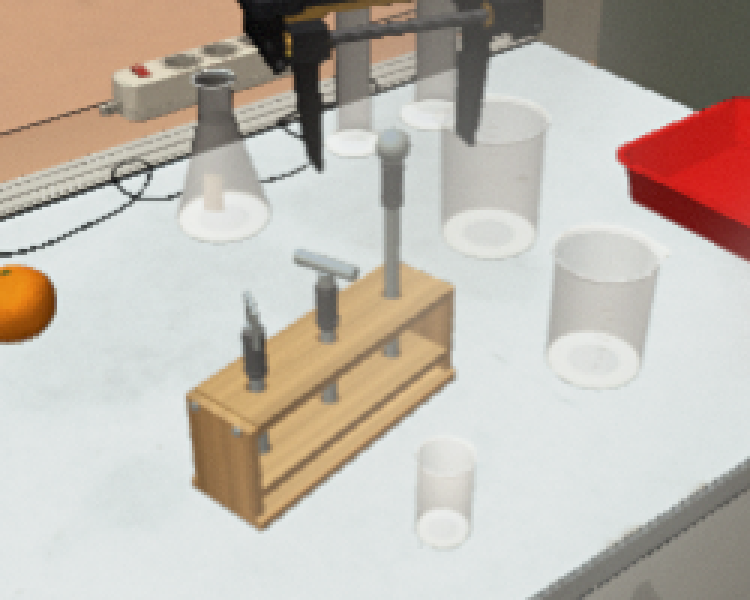

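View pics/t4.png

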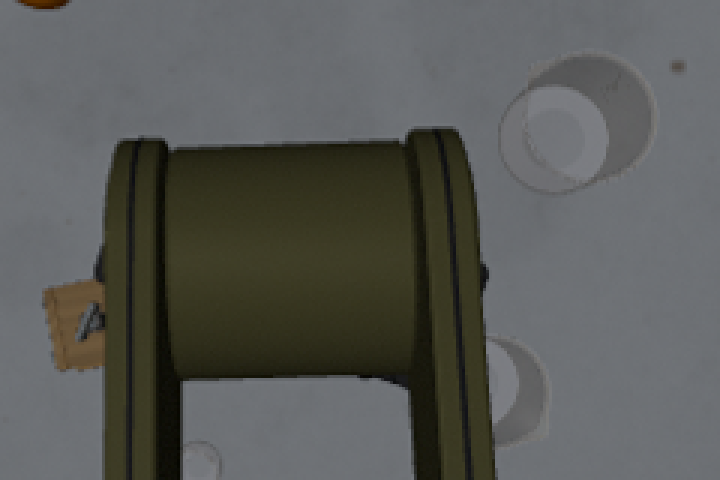

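View pics/w4.png

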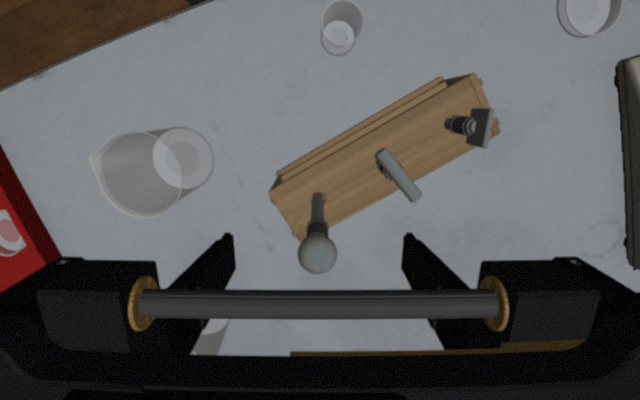

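The projected TCP falls about 28 mm below the visible fingertips, although the wrist camera's view of the knob fits the TCP pose. The fingers may swing forward as they close. I'll close to about 45 mm, still clear of the 22 mm knob, and look again.

Call:
arm_command(moves=[[[0,0,0],0],[[0,0,0],0],[[0,0,0],0],[[0,0,0],0]], fingers=-0.05, newtons=20)

```text
clock: 4.08
tcp_pos: [516.9, 81.1, 152.3]
eef_rot: [-2.536, -1.852, 0.0]
wrist_force: [0.1, 0.7, 0.4]
grip_width: 60.1
```

Run:
```python
from h import *
s=r.observe();print(s['tcp_pos'],s['grip_width'])
M=R.from_rotvec(s['eef_rot']).as_matrix()
P=[s['tcp_pos']+M@np.array(v) for v in ([0,0,0],[25,0,0],[-25,0,0])]
print(((proj('scene',P)-[240,100])*6).round())
im=r.camera('scene');cv2.imwrite('pics/s5.png',im[100:200,240:370].repeat(6,0).repeat(6,1))
cv2.imwrite('pics/w5.png',r.camera('wrist')[150:350,180:450].repeat(2,0).repeat(2,1))
```

```text
[516.86938354  81.11633279 152.34275894] 60.080472926647616
[[539. 391.]
 [466. 405.]
 [612. 378.]]
```

View pics/s5.png

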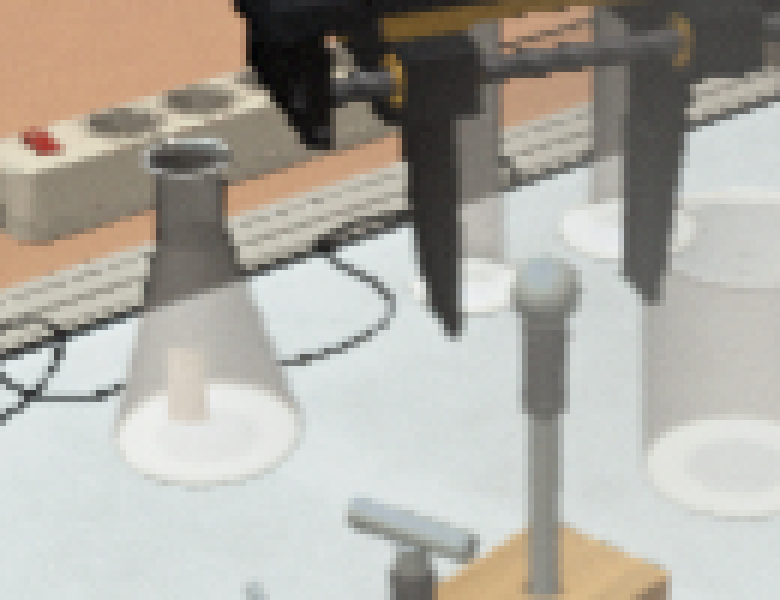

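View pics/w5.png

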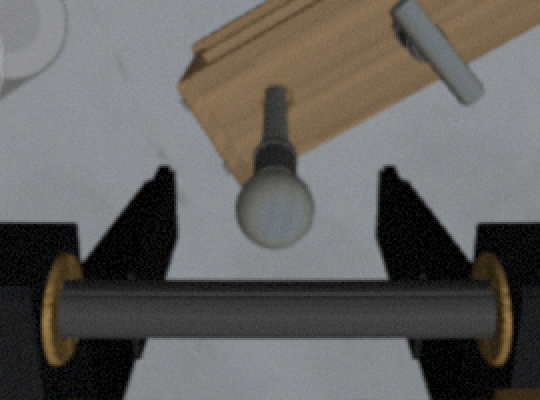

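The offset is the same at 60 mm opening. The visible tips end about 25 mm short of the TCP in both the scene and wrist views. I can settle it physically: close gently and read the width, where 14 mm means the pads are on the sleeve and about 20 mm means the knob.

Call:
arm_command(moves=[[[0,0,0],0],[[0,0,0],0],[[0,0,0],0],[[0,0,0],0],[[0,0,0],0],[[0,0,0],0],[[0,0,0],0],[[0,0,0],0]], fingers=-1, newtons=4)

```text
clock: 5.18
tcp_pos: [516.8, 81.1, 152.3]
eef_rot: [-2.536, -1.852, 0.001]
wrist_force: [-0.4, 0.4, -0.5]
grip_width: 21.0
```

Run:
```python
from h import *
s=r.observe();print(s['tcp_pos'],s['grip_width'],s['wrist_force'])
im=r.camera('scene');cv2.imwrite('pics/s6.png',im[100:200,240:370].repeat(6,0).repeat(6,1))
cv2.imwrite('pics/w6.png',r.camera('wrist')[150:350,180:450].repeat(2,0).repeat(2,1))
```

```text
[516.84725252  81.13316256 152.34488433] 20.95077688405824 [-0.41768856  0.43916902 -0.50329518]
```

View pics/s6.png

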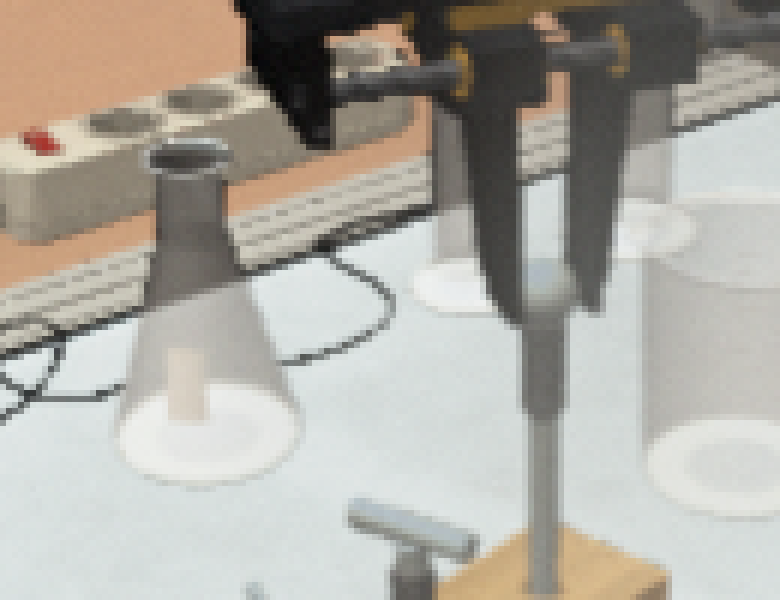

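View pics/w6.png

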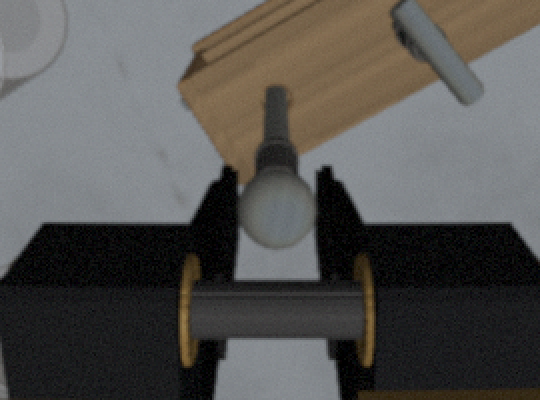

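The width reads 21 mm, so the fingers are on the ball. The real fingertips therefore sit about 27 mm above the stated TCP, as the images showed. I'll open to about 48 mm, which keeps the finger backs clear of the T-bar 60 mm away. Then I'll go down about 32 mm so the real tips reach z≈147 and the pads meet the sleeve.

Call:
arm_command(moves=[[[0,0,0],0],[[0,0,0],0],[[0,0,0],0],[[0,0,0.08],0],[[0,0,0.16],0],[[0,0,0.22],0],[[0,0,0.26],0],[[0,0,0.26],0],[[0,0,0.26],0]], fingers=0)

```text
clock: 6.4
tcp_pos: [517.1, 81.2, 121.5]
eef_rot: [-2.537, -1.853, -0.0]
wrist_force: [-0.3, 0.0, 0.7]
grip_width: 47.9
```

Run:
```python
from h import *
s=r.observe();print(s['tcp_pos'],s['grip_width'],s['wrist_force'])
im=r.camera('scene');cv2.imwrite('pics/s7.png',im[100:200,240:370].repeat(6,0).repeat(6,1))
```

```text
[517.09456547  81.15364806 121.46848799] 47.92993923529732 [-0.31654829  0.01924505  0.65105373]
```

View pics/s7.png

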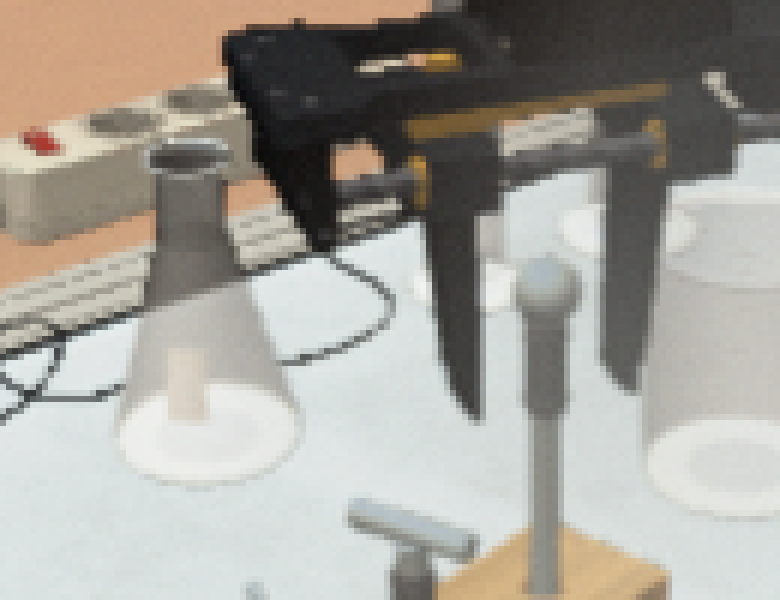

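The tips, at about (475,418) and (632,390), are now level with the bottom of the sleeve, which is where I want them. Closing.

Call:
arm_command(moves=[[[0,0,0],0],[[0,0,0],0],[[0,0,0],0],[[0,0,0],0],[[0,0,0],0],[[0,0,0],0],[[0,0,0],0]], fingers=-1, newtons=25)

```text
clock: 7.32
tcp_pos: [517.2, 81.1, 121.7]
eef_rot: [-2.537, -1.853, -0.001]
wrist_force: [-0.8, -0.6, 0.2]
grip_width: 20.3
```

Call:
arm_command(moves=[[[0,0,0],0],[[0,0,0],0],[[0,0,0],0],[[0,0,0],0]])

```text
clock: 7.82
tcp_pos: [517.2, 81.2, 121.7]
eef_rot: [-2.537, -1.853, -0.001]
wrist_force: [-0.5, 0.6, 1.0]
grip_width: 20.8
```

Run:
```python
from h import *
s=r.observe();print(s['tcp_pos'],s['grip_width'],s['wrist_force'])
im=r.camera('scene');cv2.imwrite('pics/s8.png',im[100:200,240:370].repeat(6,0).repeat(6,1))
cv2.imwrite('pics/w8.png',r.camera('wrist')[150:350,180:450].repeat(2,0).repeat(2,1))
```

```text
[517.2339463   81.16853311 121.6684564 ] 20.825983558137214 [-0.54986156  0.61883283  1.01935658]
```

View pics/s8.png

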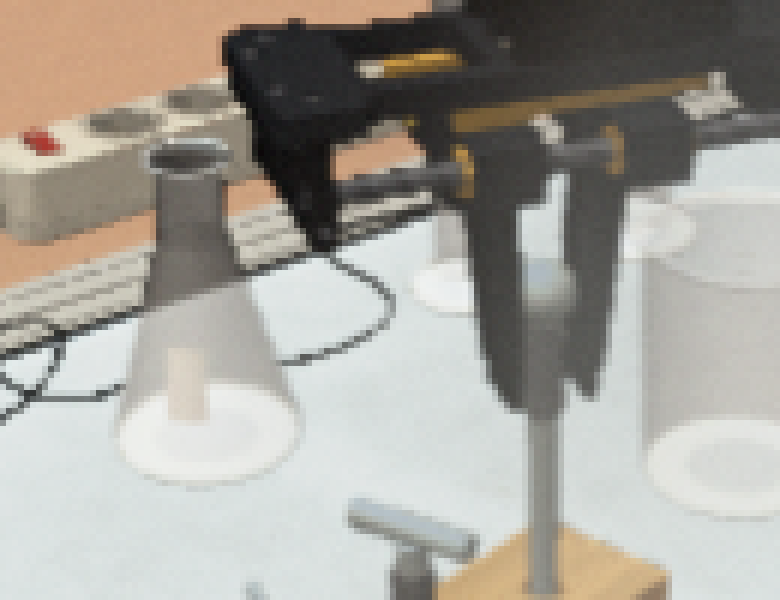

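View pics/w8.png

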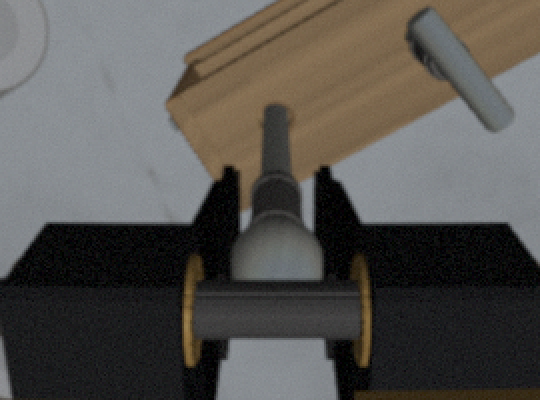

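The width is 20.8 mm again, so something is still bearing on the 22 mm ball, probably the finger faces behind the pads. The first width test therefore didn't separate the two cases. I'll try a height in between, with TCP z≈138.

Call:
arm_command(moves=[[[0,0,0],0],[[0,0,0],0],[[0,0,-0.07],0],[[0,0,-0.135],0],[[0,0,-0.135],0],[[0,0,-0.135],0]], fingers=-0.3)

```text
clock: 8.68
tcp_pos: [517.3, 81.1, 138.0]
eef_rot: [-2.537, -1.853, -0.001]
wrist_force: [0.3, 0.4, -0.6]
grip_width: 33.4
```

Call:
arm_command(moves=[[[0,0,0],0],[[0,0,0],0],[[0,0,0],0],[[0,0,0],0],[[0,0,0],0],[[0,0,0],0]], fingers=-1, newtons=8)

```text
clock: 9.43
tcp_pos: [517.2, 81.1, 137.9]
eef_rot: [-2.537, -1.853, -0.001]
wrist_force: [-1.2, 0.1, -1.2]
grip_width: 21.6
```

It reads 21.6 mm, so at every height the faces meet the ball first and this gripper can't reach the sleeve from straight above. I'll grip the ball itself, with the visible pads centred on it (TCP z≈148). The rod then hangs plumb from its knob.

Call:
arm_command(moves=[[[0,0,0],0],[[0,0,0],0],[[0,0,-0.04],0],[[0,0,-0.085],0],[[0,0,-0.085],0],[[0,0,-0.085],0]], fingers=-0.35)

```text
clock: 10.18
tcp_pos: [517.2, 81.1, 148.2]
eef_rot: [-2.537, -1.853, -0.001]
wrist_force: [-0.2, -0.3, -0.1]
grip_width: 30.6
```

Call:
arm_command(moves=[[[0,0,0],0],[[0,0,0],0],[[0,0,0],0],[[0,0,0],0],[[0,0,0],0],[[0,0,0],0],[[0,0,-0.05],0],[[0,0,-0.1],0],[[0,0,-0.15],0],[[0,0,-0.15],0]], fingers=-1, newtons=40)

```text
clock: 11.42
tcp_pos: [517.8, 81.1, 167.3]
eef_rot: [2.536, 1.852, 0.003]
wrist_force: [-0.1, -0.7, 0.0]
grip_width: 20.1
```

Run:
```python
from h import *
s=r.observe();print(s['tcp_pos'],s['grip_width'],s['wrist_force'])
im=r.camera('scene');cv2.imwrite('pics/s9.png',im[80:200,240:370].repeat(5,0).repeat(5,1))
```

```text
[517.81654876  81.14245035 167.2728475 ] 20.06469013724071 [-0.08604475 -0.709591    0.02219386]
```

View pics/s9.png

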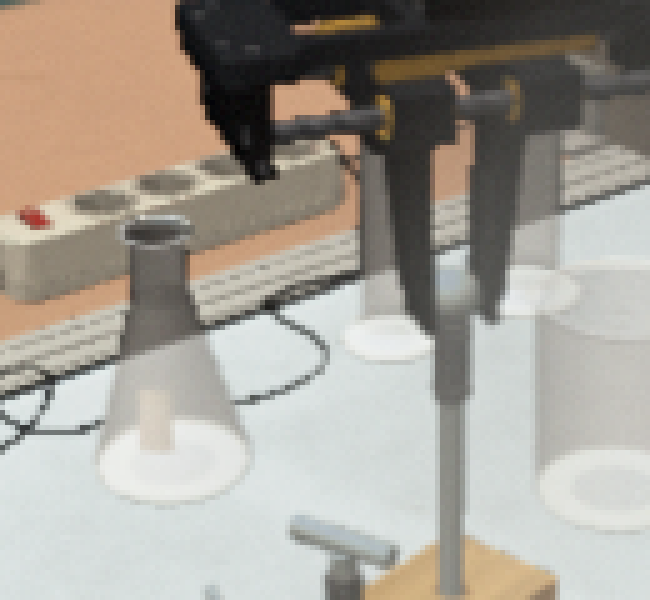

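The rod rose about 20 mm with the gripper, with the knob now at about (455,285) in the crop. Lifting the rest of the way clear of the rack and the beaker rim.

Call:
arm_command(moves=[[[0,0,-0.12],0],[[0,0,-0.24],0],[[0,0,-0.36],0],[[0,0,-0.48],0],[[0,0,-0.6],0],[[0,0,-0.72],0],[[0,0,-0.84],0],[[0,0,-0.95],0],[[0,0,-0.95],0],[[0,0,-0.95],0]])

```text
clock: 12.72
tcp_pos: [517.1, 81.1, 280.2]
eef_rot: [-2.537, -1.853, -0.001]
wrist_force: [-0.3, 0.5, -1.0]
grip_width: 19.8
```

Run:
```python
from h import *
s=r.observe();print(s['tcp_pos'],s['grip_width'],s['wrist_force'])
im=r.camera('scene');cv2.imwrite('pics/s10.png',im);cv2.imwrite('pics/s10z.png',im[50:250,230:450].repeat(3,0).repeat(3,1))
cv2.imwrite('pics/w10.png',r.camera('wrist'))
go([626,-109.5,281])
# expected knob / foot pixels if plumb
k=s['tcp_pos']+[0,0,43]; print(((proj('scene',[k,k-[0,0,181]])-[230,50])*3).round())
```

```text
[517.13511703  81.07115036 280.19335555] 19.830731269607142 [-0.33500236  0.47877338 -1.03189825]
mm [-148.4  161.9   -1.3] units [-1.236  1.349 -0.011]
[[301.  83.]
 [299. 359.]]
```

View pics/s10z.png

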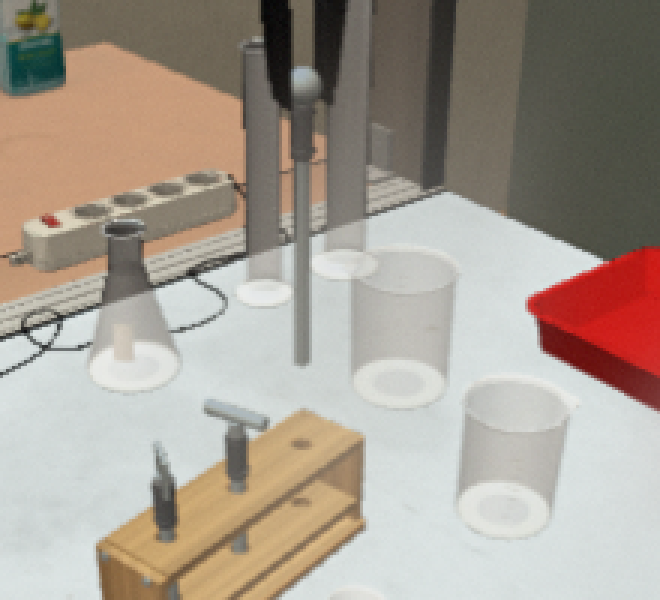

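View pics/w10.png

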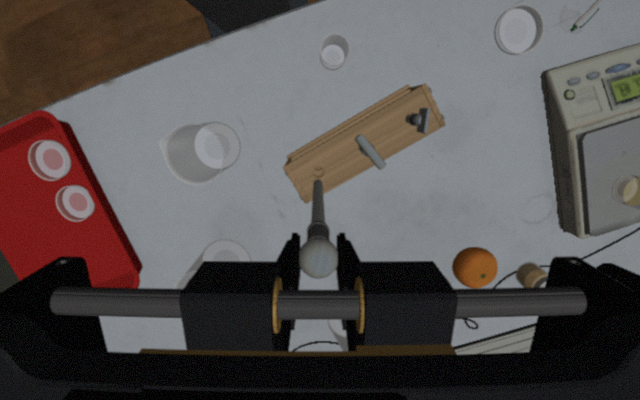

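The rod hangs plumb, knob (305,83) and foot (302,362) in the crop, with the foot at z≈142. The other two tools are still in the rack. Traversing to the large beaker.

Call:
arm_command(moves=[[[-0.12,0.13,0],0],[[-0.25,0.27,0],0],[[-0.38,0.42,0],0],[[-0.51,0.56,0],0],[[-0.62,0.68,0],0],[[-0.62,0.68,0],0]])

```text
clock: 13.58
tcp_pos: [572.6, -16.0, 279.4]
eef_rot: [-2.538, -1.85, 0.001]
wrist_force: [-0.5, 0.7, -0.8]
grip_width: 20.0
```

Call:
arm_command(moves=[[[-0.12,0.13,0],0],[[-0.25,0.27,0],0],[[-0.38,0.42,0],0],[[-0.51,0.56,0],0],[[-0.6,0.66,0],0],[[-0.62,0.68,0],0],[[-0.62,0.68,0],0],[[-0.62,0.68,0],0]])

```text
clock: 14.58
tcp_pos: [627.3, -111.3, 279.4]
eef_rot: [-2.537, -1.85, 0.0]
wrist_force: [-0.8, 0.5, -1.2]
grip_width: 19.8
```

Run:
```python
from h import *
s=r.observe();print(s['clock'],s['tcp_pos'],s['grip_width'],s['wrist_force'])
im=r.camera('scene');cv2.imwrite('pics/s11.png',im[50:200,270:440].repeat(4,0).repeat(4,1))
cv2.imwrite('pics/w11.png',r.camera('wrist'))
go([627,-110,280])
```

```text
14.575 [ 627.27467222 -111.27614707  279.43054469] 19.780346975362328 [-0.82583513  0.48620334 -1.2218982 ]
mm [ 1.1 -0.7 -0.5] units [ 0.009 -0.006 -0.004]
```

View pics/s11.png

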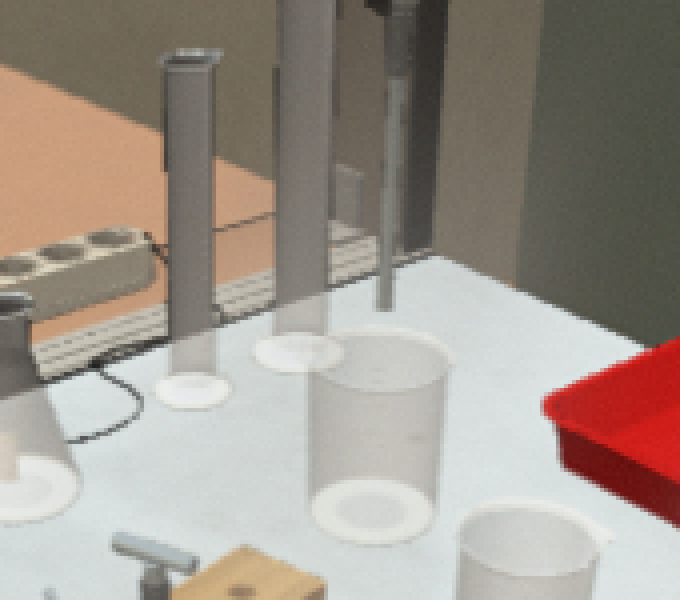

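View pics/w11.png

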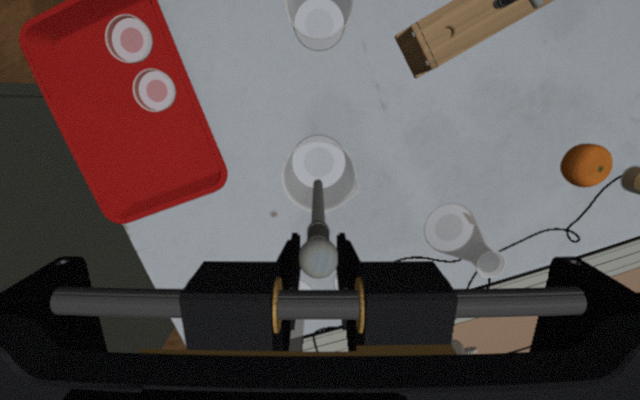

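Run:
```python
from h import *
s=r.observe()
k=s['tcp_pos']+[0,0,43]; print(((proj('scene',[k,k-[0,0,43],k-[0,0,181]])-[270,50])*4).round())
p=r.camera_params('wrist'); m=np.array(p['mount']); M=R.from_rotvec(s['eef_rot']).as_matrix()
for P in (k,k-[0,0,181],[627,-110,0],[627,-110,111]):
    t=M.T@(np.array(P)-s['tcp_pos']); c=m[:3,:3].T@(t-m[:3,3])
    print(cv2.projectPoints(c[None],np.zeros(3),np.zeros(3),np.array(p['mtx']),np.array(p['dist_coeffs']))[0].ravel().round(1))
im=cv2.imread('pics/w11.png');cv2.imwrite('pics/w11z.png',im[120:290,260:380].repeat(3,0).repeat(4,1))
```

```text
[[399. -12.]
 [394.  69.]
 [381. 304.]]
[316.3 258.7]
[317. 184.]
[317.9 162.4]
[318.  177.6]
```

View pics/w11z.png

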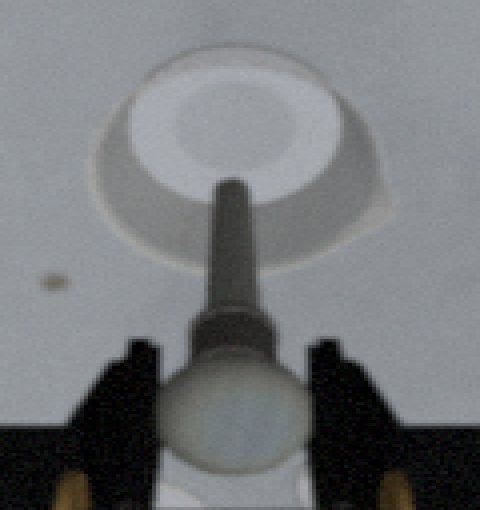

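Rod foot, beaker floor centre and predictions agree within 1–3 px: foot (318,181) against (317,184), floor (319,163) against (318,162). Lowering in.

Call:
arm_command(moves=[[[0.005,0,0.12],0],[[0.005,0,0.25],0],[[0.005,0,0.38],0],[[0.005,0,0.5],0],[[0.005,0,0.62],0],[[0.005,0,0.74],0],[[0.005,0,0.86],0],[[0.005,0,0.95],0],[[0.005,0,0.95],0],[[0.005,0,0.95],0]])

```text
clock: 15.92
tcp_pos: [627.8, -110.7, 166.1]
eef_rot: [-2.538, -1.851, -0.001]
wrist_force: [-0.6, -1.2, -0.3]
grip_width: 20.1
```

Run:
```python
from h import *
s=r.observe();print(s['clock'],s['tcp_pos'],s['grip_width'],s['wrist_force'])
im=r.camera('scene');cv2.imwrite('pics/s12.png',im[80:200,310:430].repeat(5,0).repeat(5,1))
k=s['tcp_pos']+[0,0,43]; print(((proj('scene',[k,k-[0,0,181]])-[310,80])*5).round())
```

```text
15.925 [ 627.77365128 -110.68840776  166.06947436] 20.13402908615841 [-0.60493893 -1.24453106 -0.34918522]
[[283.  92.]
 [263. 438.]]
```

View pics/s12.png

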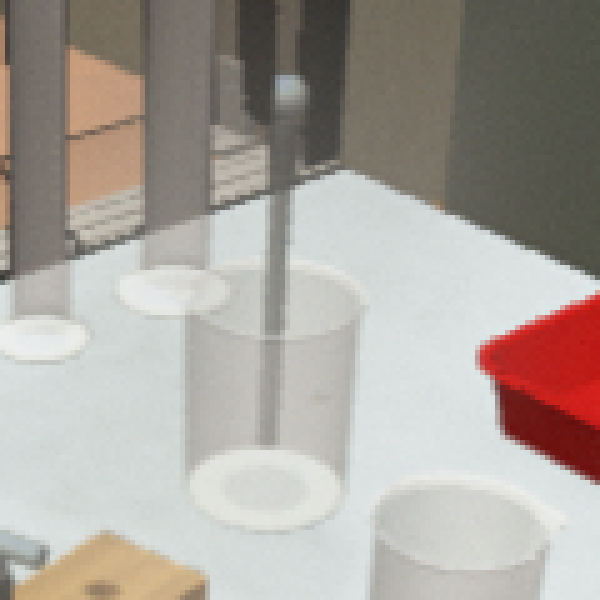

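The rod is inside, with its foot at (268,445) directly above the floor centre (266,489) and about 25 mm up. Lowering slowly.

Call:
arm_command(moves=[[[0,0,0.06],0],[[0,0,0.11],0],[[0,0,0.15],0],[[0,0,0.18],0],[[0,0,0.19],0],[[0,0,0.19],0],[[0,0,0.19],0]])

```text
clock: 16.85
tcp_pos: [628.1, -110.7, 143.9]
eef_rot: [2.538, 1.851, 0.002]
wrist_force: [0.0, -0.1, -0.4]
grip_width: 20.0
```

Run:
```python
from h import *
s=r.observe();print(s['clock'],s['tcp_pos'],s['grip_width'],s['wrist_force'])
im=r.camera('scene');cv2.imwrite('pics/s13.png',im[80:200,310:430].repeat(5,0).repeat(5,1))
```

```text
16.85 [ 628.10365023 -110.74540667  143.85756839] 20.036171374589724 [ 0.03770392 -0.09719068 -0.3942271 ]
```

View pics/s13.png

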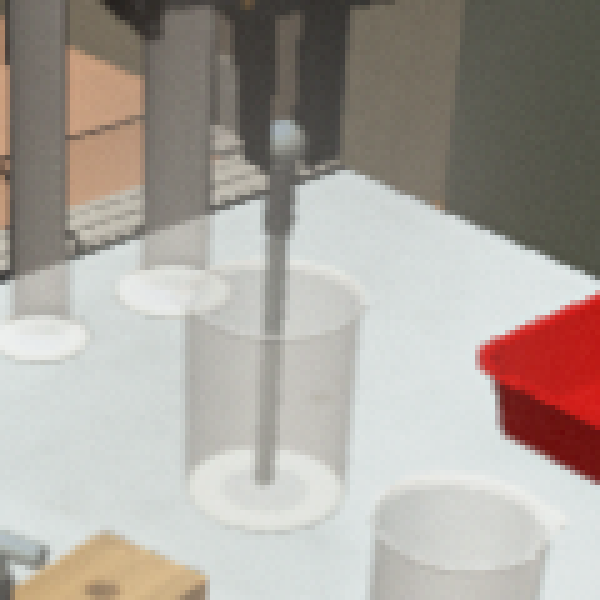

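Call:
arm_command(moves=[[[0,0,0.008],0],[[0,0,0.012],0],[[0,0,0.015],0],[[0,0,0.015],0],[[0,0,0.015],0]])

```text
clock: 17.52
tcp_pos: [628.1, -110.8, 142.0]
eef_rot: [2.538, 1.851, 0.002]
wrist_force: [-0.7, -0.5, -0.4]
grip_width: 20.2
```

Call:
arm_command(moves=[[[0,0,0.005],0],[[0,0,0.01],0],[[0,0,0.01],0],[[0,0,0.01],0]])

```text
clock: 18.02
tcp_pos: [628.1, -110.8, 140.8]
eef_rot: [2.538, 1.851, 0.002]
wrist_force: [0.6, 0.2, -1.2]
grip_width: 20.0
```

Call:
arm_command(moves=[[[0,0,0.005],0],[[0,0,0.01],0],[[0,0,0.01],0],[[0,0,0.01],0]])

```text
clock: 18.52
tcp_pos: [628.7, -111.0, 140.7]
eef_rot: [2.537, 1.85, 0.003]
wrist_force: [0.9, -0.9, 5.8]
grip_width: 20.1
```

Run:
```python
from h import *
s=r.observe();print(s['clock'],s['tcp_pos'],s['grip_width'],s['wrist_force'])
im=r.camera('scene');cv2.imwrite('pics/s14.png',im[80:200,310:430].repeat(5,0).repeat(5,1))
print(((proj('scene',[[627,-110,3],[627,-110,10]])-[310,80])*5).round())
```

```text
18.525 [ 628.73697383 -110.96550095  140.73300268] 20.11193703100507 [ 0.85446137 -0.92264046  5.83478117]
[[260. 481.]
 [261. 470.]]
```

View pics/s14.png

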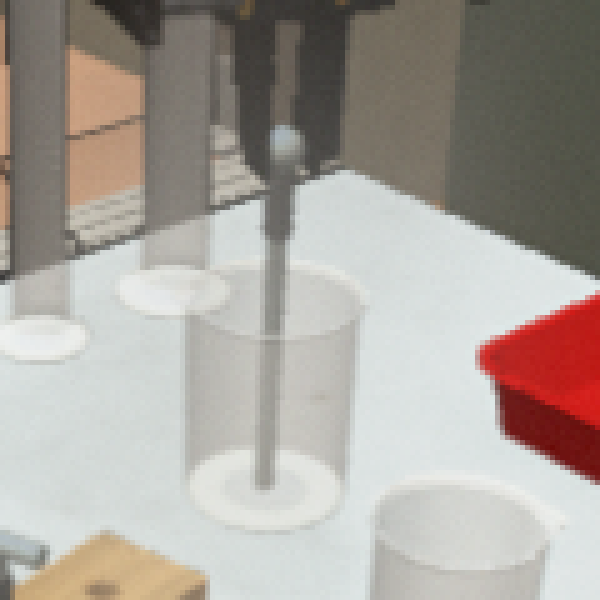

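Contact: the upward force jumped to 5.8 N, and the foot at (264,487) is on the floor centre. I'll ease off half a millimetre and release.

Call:
arm_command(moves=[[[0,0,-0.006],0],[[0,0,-0.006],0]])

```text
clock: 18.82
tcp_pos: [628.4, -110.8, 140.8]
eef_rot: [2.537, 1.851, 0.003]
wrist_force: [0.2, 0.1, 1.0]
grip_width: 19.7
```

Call:
arm_command(moves=[[[0,0,0],0],[[0,0,0],0],[[0,0,0],0],[[0,0,0],0],[[0,0,0],0],[[0,0,0],0],[[0,0,0],0],[[0,0,0],0]], fingers=1)

```text
clock: 19.82
tcp_pos: [628.4, -110.8, 140.8]
eef_rot: [2.537, 1.851, 0.003]
wrist_force: [-0.6, 0.2, -0.2]
grip_width: 93.0
```

Run:
```python
from h import *
s=r.observe();print(s['clock'],s['tcp_pos'],s['grip_width'],s['wrist_force'])
im=r.camera('scene');cv2.imwrite('pics/s15.png',im[80:200,310:430].repeat(5,0).repeat(5,1))
cv2.imwrite('pics/w15.png',r.camera('wrist'))
```

```text
19.825 [ 628.39586112 -110.83209476  140.84629992] 93.01825183774284 [-0.59058389  0.23304825 -0.19912849]
```

View pics/s15.png

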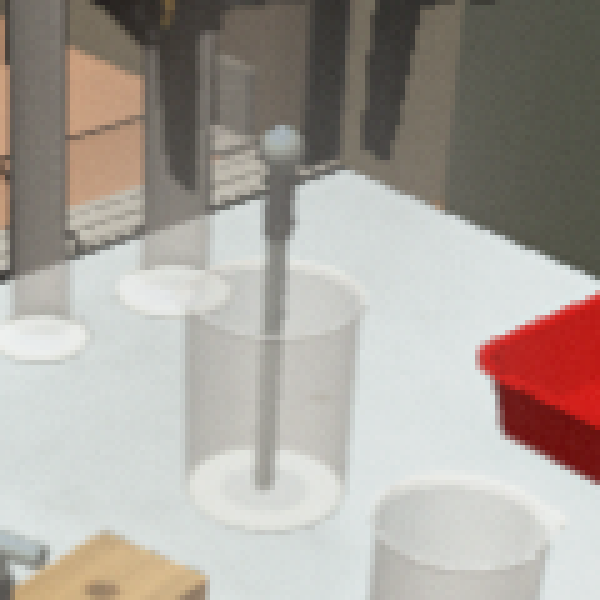

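View pics/w15.png

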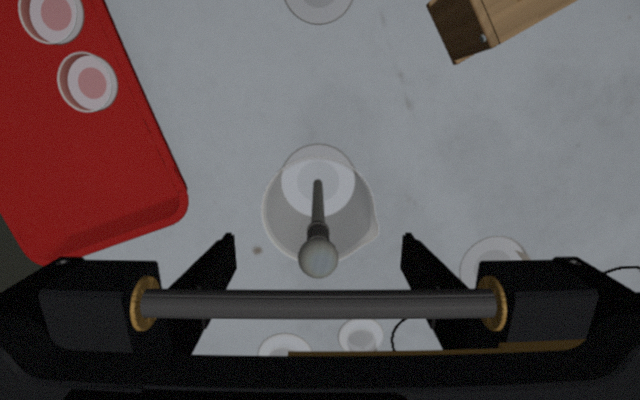

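The rod stands free and upright on its flat foot, with the knob at (318,257) in the wrist view, midway between the open fingers. Retreating straight up.

Call:
arm_command(moves=[[[0,0,-0.1],0],[[0,0,-0.25],0],[[0,0,-0.4],0],[[0,0,-0.6],0],[[0,0,-0.8],0],[[0,0,-1],0],[[0,0,-1],0],[[0,0,-1],0]])

```text
clock: 20.92
tcp_pos: [627.9, -110.8, 260.5]
eef_rot: [2.538, 1.851, 0.002]
wrist_force: [0.2, -0.7, -0.8]
grip_width: 95.4
```

Call:
arm_command(moves=[[[0,-0.3,-0.2],0],[[0,-0.7,-0.2],0],[[0,-1,-0.2],0],[[0,-1,-0.2],0],[[0,-1,-0.2],0],[[0,-1,-0.2],0]])

```text
clock: 21.68
tcp_pos: [514.1, -74.4, 283.7]
eef_rot: [-2.538, -1.851, -0.001]
wrist_force: [0.4, 0.1, -0.2]
grip_width: 95.1
```

Run:
```python
from h import *
s=r.observe();print(s['clock'],s['tcp_pos'],s['grip_width'],s['wrist_force'])
im=r.camera('scene');cv2.imwrite('pics/s16.png',im[80:280,240:440].repeat(3,0).repeat(3,1))
cv2.imwrite('pics/t16.png',cv2.convertScaleAbs(r.camera('top')[130:290,240:480],alpha=1.3).repeat(3,0).repeat(3,1))
```

```text
21.675 [514.14227472 -74.37137403 283.69044258] 95.05917306488315 [ 0.38255607  0.09021171 -0.15225783]
```

View pics/s16.png

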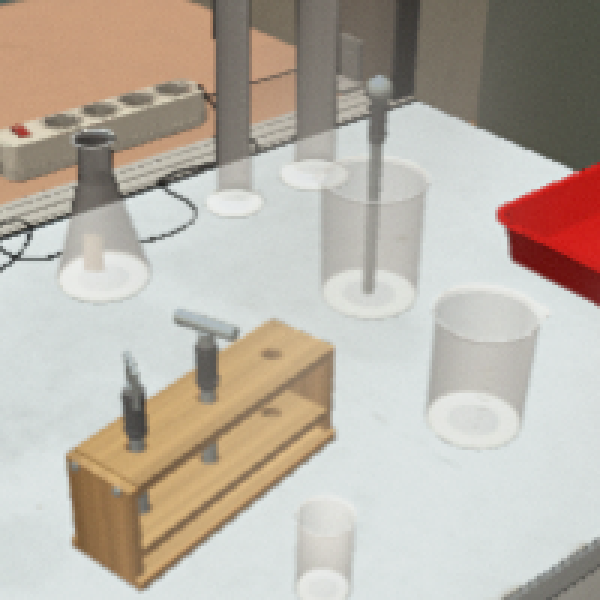

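View pics/t16.png

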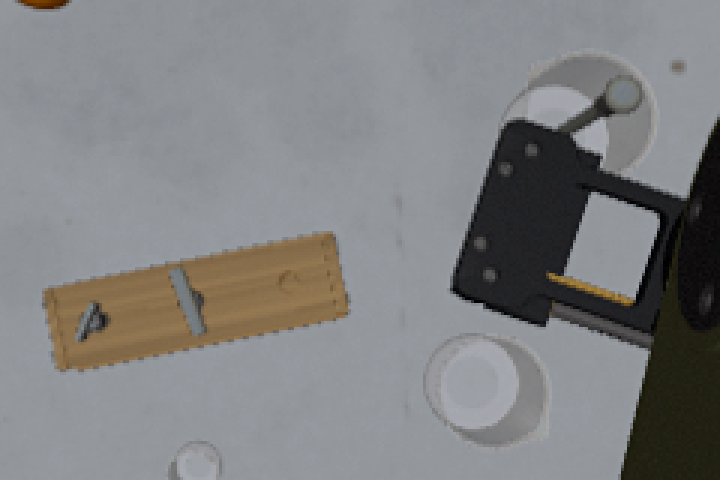

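The rod stands in the large beaker, with its knob at (378,88) and foot at (370,290) in the scene crop. The beaker hasn't moved, both other tools are in the rack, and the robot is clear.

```bash
python3 -c "
from bench import r
print(r.close_job(), r.observe()['clock'])"
```

```text
the job is handed in; nothing more can be done
the job is handed in; nothing more can be done
```

I pulled the knob rod out of the rack and stood it in the larger beaker, the far one at about (627, −110) mm. I lowered it until its foot touched the bottom (the force jumped to 5.8 N), backed off slightly, let go and moved clear. I handed the job in at about 22 s.

- **Final pictures:** The rod stands upright in the beaker and the beaker hasn't moved. The bar and blade tools are still in the rack, the smaller beaker is untouched, and the wrist force is near zero.
- **Gripped by the ball, not the sleeve:** At all four heights I tried, the fingers closed only to about 20–21.6 mm, so they met the knob before the 14 mm sleeve. I lifted the rod by the ball; it hung straight and did not slip visibly.
- **Fingertip position disagreed:** In the scene and wrist pictures the visible fingertips end about 27 mm short of the reported TCP. I did not find out why, so I set the grip height from the pictures instead.

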